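Sort the left-hand and right-hand brackets of the vein practice models

ROBOT

A 7-joint arm with a two-finger parallel gripper is mounted at the origin on the work surface. World frame = base frame: x ahead of the robot, y to its left, z up, the work surface at z = 0. Lengths are in m, angles in rad, forces in N, time in s.
With the tool pointing down it reaches from about 0.4 to 0.875 m from the base axis. Payload 19.3 kg.
Tool frame: the origin (TCP) lies at the very end of the fingers, on their centre line; the grasp point (between the pads) lies 19 mm behind it; z points along the fingers, y is the line along which they close (so a half turn about z gives the same grasp; the last joint's range is limited). The gripper opens to 85 mm and grips with 20 to 120 N. Pads are 22 mm wide; open, the fingers measure 114 mm over their backs; the gripper's body (76 mm by 85 mm) begins 54 mm behind the grasp point. The pads swing forward as they close: fully open they stand 13 mm farther back than shut.
Start: joints at [-1.395, 0.521, -0.036, 1.599, 0.021, 1.021, -0.113], TCP at [0.152, 0.606, 0.231] pointing down, gripper open.
Joint ranges: [-2.91, 2.91], [-0.3, 2.13], [-1.5, 1.42], [0.17, 2.43], [-1.26, 4.41], [0.16, 1.93], [-2.52, 2.52]. Speed limits (rad/s): [1.89, 1.89, 2.39, 2.39, 3.01, 3.01, 3.01].

INTERFACE

Orientations are given as a rotation vector (axis times angle).
In Python, from rig import env gives the robot as it stands.
- The arm moves only by the tool apply_moves, never from a script. Its argument "commands" is a list that holds one entry, the list of rows, each a list of 4 numbers: the shift along the tool's x, y, z in units of 30 mm (1.0 is 30 mm), then the turn about the tool's z in units of 10 degrees (1.0 is 10 degrees). In form: [[[tx, ty, tz, turn], ...]]. A call has 1 to 5 rows; each row is the pose to reach, as a shift and turn from the pose commanded when the call began, along the tool's axes at that moment; what a row does not reach only later rows make up. A row lasts 1/8 s, in which the tool goes at most 62.5 mm and 10.7 degrees, less where a joint would pass 70% of its speed; a pose out of reach is approached as far as the arm can. A call with a gripper value outside its range is refused whole. "claw" is the finger opening in mm, from 0 to 85.4, set as the call begins (left out, the last holds). The fingers move at their own pace and stop on an object; the grip force is fixed at half the most. Time passes only in rows, so rows that repeat a pose let the fingers close. It gives the time, the measured TCP pose, the force, the opening and the grip force at its end, in the units of the state.
- env.sense(): the state, without advancing time (a new reading comes with each control period).
- env.camera(name): name is "scene" or "top" or "wrist"; returns a dict with "color" (420x560x3 uint8, red, green, blue), "camera_matrix" (3x3 intrinsics, pixels), "k1" (the pictures are not rectified: a ray, as slopes to the right and down, at radius r is drawn at 1 + k1 r^2 times it, then the intrinsics apply), "origin" and "orientation" of the camera in the world; the wrist camera has in their place "T_tool_cam" (4x4, takes a point from camera to tool coordinates, whose origin is the TCP and whose axes are the flange's). Camera axes: x right, y down, z forward; pixel columns grow to the right and rows downward; lengths in m; the calibration is good to about 2 mm. A picture is of the moment at which its call begins: read the wrist's pose just before it. There is no depth.
- env.finish_job(): hands the job in; it is judged then, once.
The state is a dict: "t": time; "joint_pos": joint angles; "qd": joint speeds; "joint_torque": joint torques, N m; "position": TCP position; "ee_rot": TCP orientation; "ft_force": force on the tool from outside, world axes, zero at the start; "moment": the same for the moment, N m; "grip_width": finger opening in m; "gripper_force": force on a finger pad.
Only numpy, scipy, OpenCV 4.12 (cv2) and the standard library are available. Lean on these libraries where they do the work, as an engineer would, in place of code of your own. Each camera call takes 0.05 s, during which the arm holds its last target. There are 200 camera calls.

TASK

Tidy up after the blood-draw class: put the left-hand clamp bracket into the grey tray on the robot's left and the right-hand one into the grey tray on the robot's right, each lying flat on its base on the tray floor with its rib up. A bracket is left-hand if, seen from above and looking along its leg towards the end with the foot, the foot turns off to the left; right-hand is the mirror image. The straight bracket without a foot is neither hand and need not be moved.

Things in the scene. Friction and masses are not known exactly. Their poses are not given: they have to be found in the camera images.
- bracket_left: Left-hand aluminium bracket, 90 g, sizes in mm. Flat leg 80 x 22 x 5; on its centre line a rib 66 long, 10 thick, its top 40 above the underside (pinch it across). At one end a flat foot 22 wide, 5 thick sticks out to the left (looking along the leg to that end), reaching 56 from the centre line. Origin: centre of the leg's underside; +x to the foot end (rib x -36 to 30), foot on the +y side, z up.
- bracket_right: Right-hand aluminium bracket, 90 g, sizes in mm. Flat leg 80 x 22 x 5; on its centre line a rib 66 long, 10 thick, its top 40 above the underside (pinch it across). At one end a flat foot 22 wide, 5 thick sticks out to the right (looking along the leg to that end), reaching 56 from the centre line. Origin: centre of the leg's underside; +x to the foot end (rib x -36 to 30), foot on the -y side, z up.
- tray_left: Open grey plastic tray on the robot's left (+y side), fixed, 190 x 150 outside, 40 high, walls and floor 5 thick (mm). Origin: centre of its underside; x along its 190 side, y along its 150 side, z up. The floor is empty.
- tray_right: Open grey plastic tray on the robot's right (-y side), fixed, 190 x 150 outside, 40 high, walls and floor 5 thick (mm). Origin: centre of its underside; x along its 190 side, y along its 150 side, z up. The floor is empty.
Mind the look-alikes: they are no part of the job. What is shaped like the bracket_right but green or turquoise is not meant.

How it is judged:
By the outcome, as a careful person would: the job done as asked, in the order asked, and still so for the second after the job is handed in, with the robot touching nothing.
It also fails if it takes over 56 s, if anything falls off the work surface, if the arm or the gripper's body presses on something with over 40 N, if the wrist force passes 120 N, or if a joint passes its speed limit or range.

## Working session

There is one attempt and no reset: what is moved stays moved. The work goes in short steps, Python scripts to look and compute and a tool call to move; the robot and the scene stay as the last step left them, time stands still between calls to the robot, and variables do not carry over. Pictures are saved under pics/ and viewed, at most 10 in all, crops included, and the job is handed in when it is done.

Besides the shell and the picture viewer there is one more tool, called after ">>>" by a JSON object that holds its "op" and its "data". apply_moves: Moves the arm, as the interface text tells. Its arguments: {"type":"object","properties":{"commands":{"type":"array"},"claw":{"type":"number"}},"required":["commands"]}

```bash
mkdir -p pics; cat > h.py <<'E'
import numpy as np,cv2
from scipy.spatial.transform import Rotation as R
from rig import env
def pose(s):
    r=np.array(s["ee_rot"]); return np.array(s["position"]),R.from_rotvec(r).as_matrix()
def snap(name,fn=None):
    s=env.sense(); c=env.camera(name)
    if name=="wrist":
        p,M=pose(s);T=np.eye(4);T[:3,:3]=M;T[:3,3]=p
        W=T@np.array(c["T_tool_cam"])
        o,Q=W[:3,3],W[:3,:3]
    else:
        o=np.array(c["origin"]);q=np.array(c["orientation"])
        Q=q if q.shape==(3,3) else (R.from_rotvec(q) if q.size==3 else R.from_quat(q)).as_matrix()
    if fn: cv2.imwrite("pics/"+fn,c["color"][:,:,::-1])
    return dict(o=o,Q=Q,K=np.array(c["camera_matrix"]),k1=c["k1"],im=c["color"])
def world(c,uv,z):
    uv=np.atleast_2d(np.float64(uv))
    n=cv2.undistortPoints(uv[:,None],c["K"],np.array([c["k1"],0,0,0.]))[:,0]
    # forward model of cv2: x*(1+k1 r^2)
    d=np.c_[n,np.ones(len(n))]@c["Q"].T
    return c["o"]+d*((z-c["o"][2])/d[:,2])[:,None]
def pix(c,P):
    p=(np.atleast_2d(P)-c["o"])@c["Q"];n=p[:,:2]/p[:,2:];n=n*(1+c["k1"]*(n**2).sum(1,keepdims=True))
    return n@c["K"][:2,:2].T+c["K"][:2,2]
E
python3 - <<'E'
from h import *
np.set_printoptions(precision=4,suppress=True)
c=snap("top","top.png");print(c["o"],c["Q"],c["K"],c["k1"])
snap("scene","scene.png");s=env.sense();print(s)
E
```

```text
[ 0.3844 -0.01    1.2673] [[ 0.0104 -0.9963  0.085 ]
 [-0.9997 -0.0086  0.0214]
 [-0.0206 -0.0852 -0.9962]] [[451.4538   0.     277.3567]
 [  0.     451.4538 210.7077]
 [  0.       0.       1.    ]] -0.004233197783062361
{'t': 0.1, 'joint_pos': array([-1.3952,  0.5219, -0.0363,  1.5999,  0.0212,  1.0211, -0.1128]), 'qd': array([ 0.0006, -0.0026, -0.0001, -0.0017,  0.0005, -0.0018, -0.0007]), 'joint_torque': array([  0.004 , -92.8492,   1.9838, -37.0523,   0.0181,   0.0056,
        -0.    ]), 'position': array([0.1521, 0.6059, 0.2308]), 'ee_rot': array([-0.3852, -3.1179,  0.0015]), 'ft_force': array([ 0.1684, -0.1578,  0.4219]), 'moment': array([ 0.0191,  0.0127, -0.0576]), 'gripper_force': 0.0, 'grip_width': 0.0856242401523511}
```

View pics/top.png

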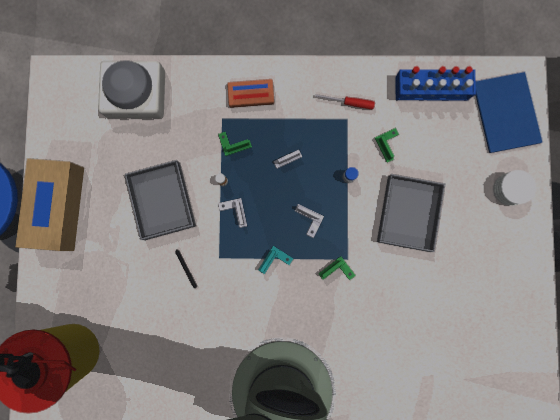

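View pics/scene.png

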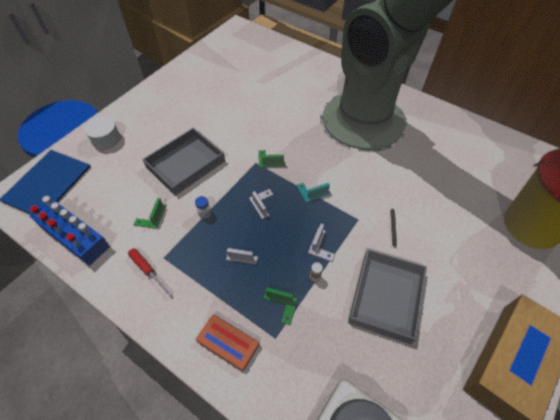

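The top view shows six foot-bearing or similar candidates:
- White, foot: A at (235,212) turns left; B at (308,220) turns right.
- White, straight: (288,158).
- Green: (235,145), (386,145) and (338,268).
- Turquoise: (275,260).

I choose A as bracket_left and B as bracket_right. The trays are at (160,200) on the left and (410,213) on the right. I'll check this with a close crop.

```bash
python3 - <<'E'
from h import *
np.set_printoptions(precision=4,suppress=True)
c=snap("top");im=c["im"][130:280,200:360,::-1]
cv2.imwrite("pics/crop.png",cv2.resize(im,None,fx=5,fy=5,interpolation=cv2.INTER_CUBIC)[:600*5//5+150])
im=cv2.resize(c["im"][185:245,210:335,::-1],None,fx=6,fy=6,interpolation=cv2.INTER_CUBIC);cv2.imwrite("pics/crop.png",im)
w=snap("wrist","w0.png");print(w["o"],w["Q"])
print(world(c,[(160,200),(410,213),(235,212),(308,220)],0.02),pix(c,[env.sense()["position"]]))
E
```

```text
[0.0834 0.6249 0.3737] [[ 0.2432  0.9315  0.2707]
 [ 0.97   -0.2334 -0.0683]
 [-0.0004  0.2791 -0.9603]]
[[ 0.518   0.3452  0.02  ]
 [ 0.4876 -0.349   0.02  ]
 [ 0.4862  0.1344  0.02  ]
 [ 0.4657 -0.0682  0.02  ]] [[ 15.123  348.8187]]
```

View pics/crop.png

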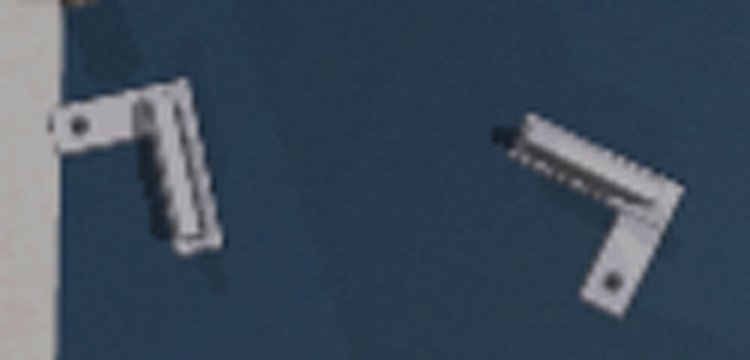

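View pics/w0.png

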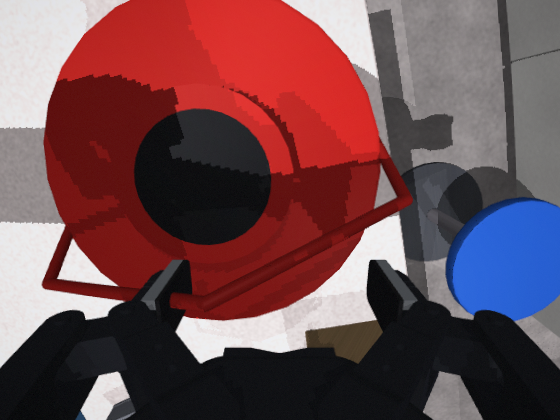

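The crop confirms A (left white, foot turning left) and B (right white, foot turning right). The wrist view shows a red cooler lid close to the fingers on the -x side, so I'll lift before moving away.

```bash
cat >> h.py <<'E'
def fit(P,Q):  # Q ~ Rot(a) P + t
    P=np.float64(P);Q=Q[:,:2];p,q=P.mean(0),Q.mean(0);A=P-p;B=Q-q
    a=np.arctan2((A[:,0]*B[:,1]-A[:,1]*B[:,0]).sum(),(A*B).sum())
    r=np.array([[np.cos(a),-np.sin(a)],[np.sin(a),np.cos(a)]]);t=q-r@p
    return t,a,np.abs(P@r.T+t-Q).max()
def go(tgt,a=None):  # prints shift (units) to TCP target, turn so tool y is parallel to bracket y (yaw a, mod pi)
    p,M=pose(env.sense());d=M.T@(np.array(tgt)-p)/.03;tr=0
    if a is not None:
        y=M.T@np.array([-np.sin(a),np.cos(a),0]);tr=np.degrees(np.arctan2(-y[0],y[1]));tr=(tr+90)%180-90
    print("at",p.round(4),"shift",d.round(2),"turn",round(tr/10,2),"tilt",M[:,2].round(3),"j7",env.sense()["joint_pos"][6].round(2))
E
python3 - <<'E'
from h import *
np.set_printoptions(precision=4,suppress=True)
c=snap("top")
f=lambda L:np.float64(L)/6+[210,185]
tA=fit(np.array([(40,-11),(40,56),(18,56),(-40,-11),(-40,11)])/1e3,world(c,f([(187,80),(52,108),(62,152),(220,245),(180,252)]),.005))
tB=fit(np.array([(40,11),(-40,11),(40,-56),(18,-56)])/1e3,world(c,f([(683,188),(533,115),(622,318),(582,293)]),.005))
print(tA,tB)
box=np.array([(95,75),(95,-75),(-95,-75),(-95,75)])/1e3
print(fit(box,world(c,[(125,175),(179,161),(195,229),(140,240)],.04)),fit(box,world(c,[(383,176),(444,184),(437,251),(376,240)],.04)))
print(pose(env.sense())[1])
go([*tA[0],.22],tA[1])
E
```

```text
(array([0.4857, 0.1203]), np.float64(0.21576330467880558), np.float64(0.0017114742919220882)) (array([ 0.4848, -0.0735]), np.float64(-2.017953642736938), np.float64(0.0014766340123729682))
(array([0.513 , 0.3403]), np.float64(0.2505349018527852), np.float64(0.0033073589996754083)) (array([ 0.4872, -0.3435]), np.float64(-0.13144130784034885), np.float64(0.009983903177320008))
[[-0.9699  0.2433 -0.0001]
 [ 0.2433  0.9699 -0.0005]
 [-0.     -0.0005 -1.    ]]
at [0.1521 0.6061 0.231 ] shift [-14.73 -13.     0.37] turn -2.64 tilt [-0. -0. -1.] j7 -0.11
```

>>> {"op": "apply_moves", "data": {"commands": [[[-0.5, 0, -2, 0], [-2, -1, -2.5, -0.5], [-3.5, -2.2, -2.5, -1], [-4.9, -3.6, -2.5, -1.8], [-6.3, -5, -2.5, -2.6]]]}}

```text
t: 0.88
position: [0.2998, 0.4129, 0.3063]
ee_rot: [-0.333, 3.124, 0.0]
ft_force: [1.6, 0.9, 0.5]
grip_width: 0.085
gripper_force: 0.0
```

>>> {"op": "apply_moves", "data": {"commands": [[[-2, -1, 0, 0], [-4, -2, 1, 0], [-6, -3, 2, 0], [-8, -4, 2.5, 0], [-10, -5, 2.9, 0]]]}}

```text
t: 1.5
position: [0.5894, 0.3385, 0.2261]
ee_rot: [0.327, -3.124, 0.0]
ft_force: [-0.3, 0.6, 0.2]
grip_width: 0.0854
gripper_force: 0.0
```

```bash
python3 -c "
from h import *
go([.4857,.1203,.2],.2158)"
```

```text
at [0.5894 0.3385 0.2261] shift [ 4.88 -6.4   0.87] turn -0.04 tilt [-0.001 -0.    -1.   ] j7 1.19
```

>>> {"op": "apply_moves", "data": {"commands": [[[1.3, -1.6, 0.3, 0], [2.6, -3.2, 0.6, 0], [3.8, -4.8, 0.87, 0], [4.88, -6.4, 0.87, 0], [4.88, -6.4, 0.87, 0]]]}}

```text
t: 2.12
position: [0.4831, 0.1173, 0.2013]
ee_rot: [0.319, -3.125, 0.002]
ft_force: [0.3, 1.1, 0.5]
grip_width: 0.0854
gripper_force: 0.0
```

```bash
python3 -c "
from h import *
c=snap('wrist','w1.png');go([.4857,.1203,.014],.2158)
for z in (.005,.04):print(pix(c,[[.4857,.1203,z]]))"
```

```text
at [0.4841 0.1197 0.2014] shift [-0.05  0.01  6.25] turn -0.06 tilt [ 0.001 -0.    -1.   ] j7 1.43
[[279.7533583 190.1729656]]
[[279.81491961 197.28766623]]
```

View pics/w1.png

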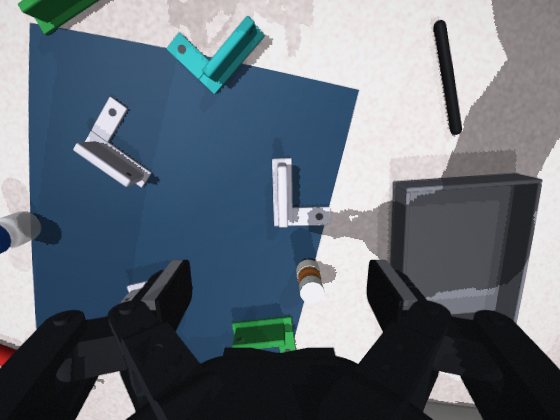

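The wrist view shows A with its leg at (273..292,158) to (275,226) and its foot tip at (330,215). The vial at (310,280) is beyond the foot.

```bash
python3 - <<'E'
from h import *
c=snap('wrist')
t=fit(np.array([(40,-11),(40,56),(18,56),(-40,-11),(-40,11)])/1e3,world(c,[(275,226),(330,225),(329,206),(273,159),(292,158)],.005))
print(t);go([*t[0],.014],t[1])
print(fit(np.array([(40,11),(40,-56),(18,-56)])/1e3,world(c,[(74,150),(110,97),(129,107)],.005)))
print(world(c,[(312,297)],.05))
E
```

```text
(array([0.48949438, 0.12702292]), np.float64(0.2291456668229744), np.float64(0.0020837602302926084))
at [0.4845 0.1211 0.2013] shift [-0.2   0.16  6.24] turn -0.12 tilt [ 0.001  0.    -1.   ] j7 1.43
(array([ 0.49195532, -0.07144753]), np.float64(-2.06139159077041), np.float64(0.005596329331671923))
[[0.58974576 0.18139302 0.05      ]]
```

>>> {"op": "apply_moves", "data": {"commands": [[[-0.15, 0.12, 1.6, 0], [-0.15, 0.12, 3.2, -0.1], [-0.15, 0.12, 4.6, -0.1], [-0.15, 0.12, 5.4, -0.1], [-0.15, 0.12, 5.7, -0.1]]], "claw": 60}}

```text
t: 2.85
position: [0.4875, 0.1265, 0.0285]
ee_rot: [0.355, -3.12, 0.0]
ft_force: [0.0, 0.3, 0.6]
grip_width: 0.0604
gripper_force: 0.0
```

>>> {"op": "apply_moves", "data": {"commands": [[[0, 0, 0.25, 0], [0, 0, 0.5, 0], [0, 0, 0.5, 0]]]}}

```text
t: 3.22
position: [0.488, 0.1257, 0.015]
ee_rot: [-0.353, 3.122, 0.0]
ft_force: [0.1, -0.3, -0.1]
grip_width: 0.06
gripper_force: 0.0
```

```bash
python3 -c "
from h import *
c=snap('wrist','w2.png');go([.4875,.1236,.014],.225)"
```

```text
at [0.4881 0.1256 0.0152] shift [ 0.03 -0.06  0.04] turn 0.0 tilt [ 0.  0. -1.] j7 1.45
```

View pics/w2.png

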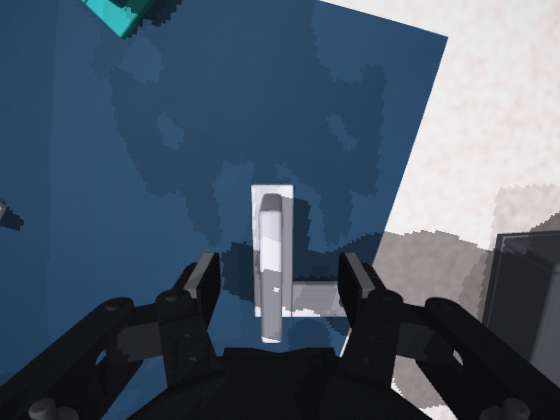

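The rib at (270,195)–(272,340) stands between the pads, so I'm closing.

>>> {"op": "apply_moves", "data": {"commands": [[[0, 0, 0, 0], [0, 0, 0, 0], [0, 0, 0, 0], [0, 0, 0, 0], [0, 0, 0, 0]]], "claw": 0}}

```text
t: 3.9
position: [0.488, 0.1255, 0.0153]
ee_rot: [-0.353, 3.121, 0.0]
ft_force: [-0.8, -1.0, 8.0]
grip_width: 0.0087
gripper_force: 59.3
```

>>> {"op": "apply_moves", "data": {"commands": [[[0, 0, -0.5, 0], [0, 0, -1.5, 0], [0, 0, -3, 0], [0, 0, -4, 0], [0, 0, -4, 0]]]}}

```text
t: 4.53
position: [0.489, 0.1259, 0.1378]
ee_rot: [-0.353, 3.117, 0.002]
ft_force: [0.3, -1.2, -0.6]
grip_width: 0.0082
gripper_force: 58.4
```

```bash
python3 - <<'E'
from h import *
s=env.sense();print(s['gripper_force'],s['grip_width'])
p,M=pose(s); 
# bracket bbox centre at x=0,y=+.0225 in bracket frame; yaw .225 -> final yaw .25
a=.25;off=np.array([-np.sin(a),np.cos(a)])*.0225
t=np.array([.513,.3403])-off;print(t);go([*t,.135],a)
E
```

```text
58.448166847229004 0.008206788509819143
[0.51856659 0.31849947]
at [0.489  0.1259 0.1378] shift [-2.4   6.04  0.11] turn -0.14 tilt [ 0.004  0.002 -1.   ] j7 1.45
```

>>> {"op": "apply_moves", "data": {"commands": [[[-0.6, 1.5, 0, 0], [-1.2, 3, 0, 0], [-1.8, 4.5, 0, -0.1], [-2.4, 6.04, 0, -0.1], [-2.4, 6.04, 0, -0.1]]]}}

```text
t: 5.15
position: [0.5164, 0.3222, 0.1342]
ee_rot: [0.388, -3.117, -0.002]
ft_force: [0.3, -0.6, -1.4]
grip_width: 0.009
gripper_force: 58.7
```

```bash
python3 -c "
from h import *
c=snap('wrist','w3.png');print(env.sense()['grip_width']);go([.5186,.3185,.022],.25)"
```

```text
0.008882012804786201
at [0.5167 0.3195 0.1342] shift [-0.06 -0.05  3.74] turn -0.03 tilt [-0.001 -0.    -1.   ] j7 1.18
```

View pics/w3.png

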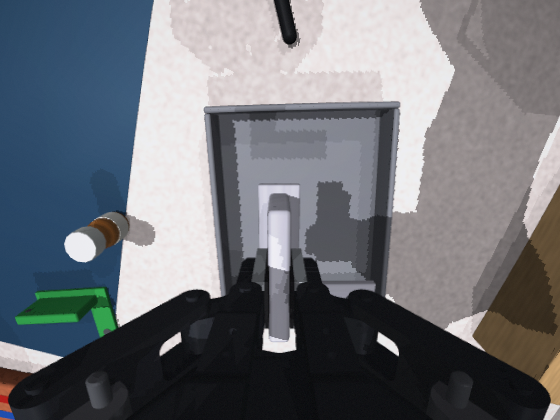

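Bracket A hangs level, with tray side walls at columns 210 and 395 and the near rim at row 105. I'll check clearance to those walls.

```bash
python3 - <<'E'
from h import *
c=snap('wrist');p,M=pose(env.sense())
w=world(c,[(214,200),(392,200),(206,107),(399,104)],.04);print(((w-p)@M*1e3).round(0))
E
```

```text
[[ 11. -50.  94.]
 [ 11.  96.  94.]
 [ 83. -52.  94.]
 [ 86.  94.  94.]]
```

>>> {"op": "apply_moves", "data": {"commands": [[[0, 0, 1.2, 0], [0, 0, 2.4, 0], [0, 0, 3.2, 0], [0, 0, 3.5, 0], [0, 0, 3.6, 0]]]}}

```text
t: 5.88
position: [0.5178, 0.3176, 0.0271]
ee_rot: [0.379, -3.119, 0.001]
ft_force: [0.5, 0.3, -0.3]
grip_width: 0.0091
gripper_force: 58.7
```

>>> {"op": "apply_moves", "data": {"commands": [[[0, 0, 0.1, 0], [0, 0, 0.18, 0], [0, 0, 0.18, 0]]]}}

```text
t: 6.25
position: [0.5177, 0.3184, 0.0218]
ee_rot: [-0.381, 3.118, 0.0]
ft_force: [0.2, 0.8, -0.8]
grip_width: 0.0086
gripper_force: 58.7
```

>>> {"op": "apply_moves", "data": {"commands": [[[0, 0, 0.05, 0], [0, 0, 0.05, 0]]]}}

```text
t: 6.5
position: [0.5177, 0.3184, 0.0204]
ee_rot: [-0.381, 3.118, 0.0]
ft_force: [-1.9, -0.7, 4.1]
grip_width: 0.0089
gripper_force: 59.2
```

>>> {"op": "apply_moves", "data": {"commands": [[[0, 0, 0, 0], [0, 0, 0, 0], [0, 0, 0, 0], [0, 0, 0, 0]]], "claw": 40}}

```text
t: 7.0
position: [0.5176, 0.3182, 0.02]
ee_rot: [0.38, -3.118, 0.0]
ft_force: [-0.2, 0.8, 0.0]
grip_width: 0.0398
gripper_force: 0.0
```

>>> {"op": "apply_moves", "data": {"commands": [[[0, 0, -0.7, 0], [0, 0, -2, 0], [0, 0, -3.5, 0], [0, 0, -5, 0], [0, 0, -6, 0]]]}}

```text
t: 7.62
position: [0.5179, 0.3184, 0.2039]
ee_rot: [-0.38, 3.116, 0.002]
ft_force: [0.7, 0.5, 0.1]
grip_width: 0.0401
gripper_force: 0.0
```

```bash
python3 -c "
from h import *
c=snap('wrist','w4.png');go([.488,-.0725,.2],-2.03)"
```

```text
at [0.5191 0.3191 0.2071] shift [  4.14 -12.42   0.18] turn -4.98 tilt [ 0.006  0.004 -1.   ] j7 1.18
```

View pics/w4.png

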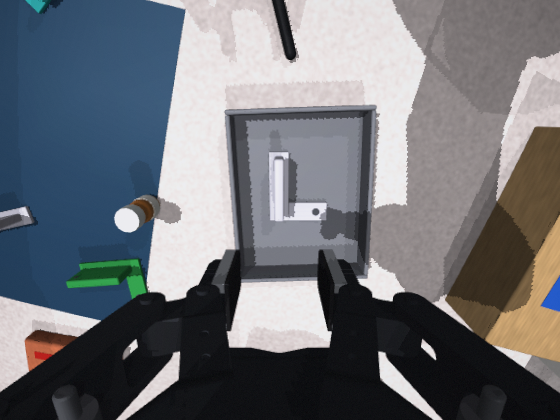

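Bracket A lies flat in the left tray at (285,185), rib up. For bracket B I'll turn +13 units instead of -5, to stay clear of joint 7's limit.

>>> {"op": "apply_moves", "data": {"commands": [[[0.7, -2, 0, 1], [1.3, -4, 0, 2], [2, -6, 0, 3], [2.7, -8, 0, 4], [3.4, -10, 0, 5]]], "claw": 60}}

```text
t: 8.3
position: [0.4908, 0.0052, 0.2013]
ee_rot: [0.981, 2.983, 0.002]
ft_force: [0.7, -1.4, 0.0]
grip_width: 0.06
gripper_force: 0.0
```

>>> {"op": "apply_moves", "data": {"commands": [[[0, 0, 0, 1], [0, 0, 0, 2], [0, 0, 0, 3], [0, 0, 0, 4], [0, 0, 0, 5]]]}}

```text
t: 8.93
position: [0.4911, 0.0071, 0.2011]
ee_rot: [-2.151, -2.29, -0.002]
ft_force: [0.5, 0.1, -0.2]
grip_width: 0.0601
gripper_force: 0.0
```

```bash
python3 -c "
from h import *
go([.488,-.0725,.2],-2.03)"
```

```text
at [0.4911 0.0071 0.2011] shift [-2.64 -0.27  0.03] turn 2.99 tilt [ 0.001  0.001 -1.   ] j7 0.2
```

>>> {"op": "apply_moves", "data": {"commands": [[[-1.3, -0.1, 0, 1], [-2.64, -0.27, 0, 2], [-2.64, -0.27, 0, 3], [-2.64, -0.27, 0, 3], [-2.64, -0.27, 0, 3]]]}}

```text
t: 9.55
position: [0.4886, -0.072, 0.2005]
ee_rot: [-2.661, -1.669, -0.001]
ft_force: [-0.7, -0.1, 0.0]
grip_width: 0.0601
gripper_force: 0.0
```

```bash
python3 -c "
from h import *
c=snap('wrist','w5.png');go([.488,-.0725,.015],-2.03)"
```

```text
at [ 0.4885 -0.072   0.2004] shift [-0.03 -0.01  6.18] turn 0.05 tilt [ 0.     0.001 -1.   ] j7 -0.06
```

View pics/w5.png

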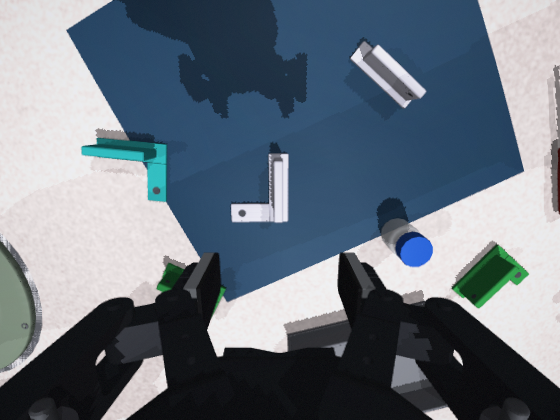

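The wrist view shows B with its leg from (288,154) to (288,221), its foot tip at (231,212) and the vial at (410,245), well clear.

```bash
python3 - <<'E'
from h import *
c=snap('wrist')
t=fit(np.array([(40,11),(-40,11),(40,-56),(18,-56)])/1e3,world(c,[(288,221),(288,154),(231,221),(231,203)],.005))
print(t);go([*t[0],.015],t[1])
E
```

```text
(array([ 0.48830924, -0.07044817]), np.float64(-2.0253292367542874), np.float64(0.0008924291849650157))
at [ 0.4885 -0.0721  0.2003] shift [ 0.04 -0.03  6.18] turn 0.02 tilt [ 0.     0.001 -1.   ] j7 -0.06
```

>>> {"op": "apply_moves", "data": {"commands": [[[0, -0.03, 1.6, 0], [0, -0.03, 3.2, 0], [0, -0.03, 4.6, 0], [0, -0.03, 5.4, 0], [0, -0.03, 5.7, 0]]]}}

```text
t: 10.28
position: [0.4872, -0.0721, 0.0281]
ee_rot: [-2.663, -1.664, 0.002]
ft_force: [0.4, -0.3, 0.0]
grip_width: 0.0604
gripper_force: 0.0
```

>>> {"op": "apply_moves", "data": {"commands": [[[0, 0, 0.25, 0], [0, 0, 0.48, 0], [0, 0, 0.48, 0]]]}}

```text
t: 10.65
position: [0.4878, -0.0722, 0.0148]
ee_rot: [2.665, 1.663, 0.0]
ft_force: [0.4, 0.3, -0.7]
grip_width: 0.0602
gripper_force: 0.0
```

>>> {"op": "apply_moves", "data": {"commands": [[[0, 0, 0, 0], [0, 0, 0, 0], [0, 0, 0, 0], [0, 0, 0, 0], [0, 0, 0, 0]]], "claw": 0}}

```text
t: 11.28
position: [0.4878, -0.0722, 0.015]
ee_rot: [2.665, 1.663, 0.001]
ft_force: [-1.6, 1.4, 7.8]
grip_width: 0.0093
gripper_force: 59.2
```

>>> {"op": "apply_moves", "data": {"commands": [[[0, 0, -0.5, 0], [0, 0, -1.5, 0], [0, 0, -3, 0], [0, 0, -4, 0], [0, 0, -4, 0]]]}}

```text
t: 11.9
position: [0.4886, -0.0721, 0.1371]
ee_rot: [2.664, 1.662, 0.005]
ft_force: [0.3, 0.2, -1.0]
grip_width: 0.0091
gripper_force: 58.6
```

```bash
python3 - <<'E'
from h import *
s=env.sense();print(s['gripper_force'],s['grip_width'])
c=snap('top')
box=np.array([(95,75),(95,-75),(-95,-75),(-95,75)])/1e3
print(fit(box,world(c,[(384,176),(444,184),(437,251),(377,241)],.04)))
cv2.imwrite('pics/rt.png',cv2.resize(c['im'][165:260,365:460,::-1],None,fx=6,fy=6,interpolation=cv2.INTER_CUBIC))
for a in(-.13-np.pi/2,-.13,-2.027):
  off=np.array([np.sin(a),-np.cos(a)])*.0225
  t=np.array([.487,-.3435])-off;print(a,t);go([*t,.135],a)
E
```

```text
58.603230714797974 0.00910889303899407
(array([ 0.48652437, -0.34483312]), np.float64(-0.1285102045658731), np.float64(0.008304488107503338))
-1.7007963267948965 [ 0.50931014 -0.34641677]
at [ 0.488  -0.0719  0.1357] shift [-7.91  4.66  0.02] turn -1.86 tilt [ 0.002  0.    -1.   ] j7 0.03
-0.13 [ 0.48991677 -0.32118986]
at [ 0.488  -0.0719  0.1357] shift [-7.44  3.71  0.02] turn 7.14 tilt [ 0.002  0.    -1.   ] j7 0.03
-2.027 [ 0.50719896 -0.35341222]
at [ 0.488  -0.0719  0.1357] shift [-8.15  4.7   0.02] turn 0.01 tilt [ 0.002  0.    -1.   ] j7 0.03
```

View pics/rt.png

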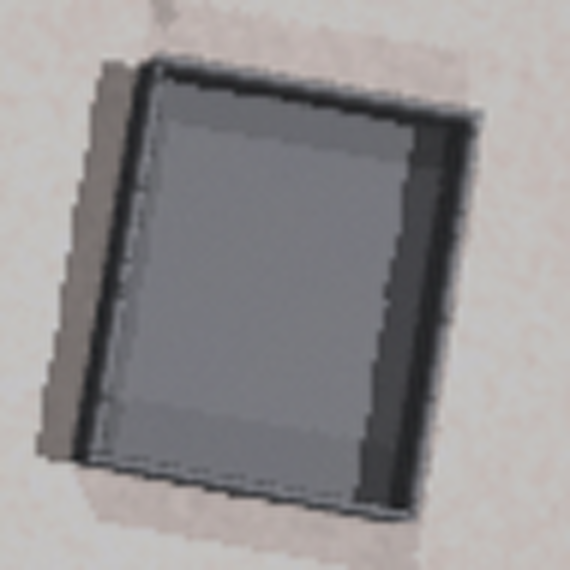

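The right tray's rim corners in this crop are (150,57), (482,115), (415,520) and (78,462), so I'll refit with those.

```bash
python3 - <<'E'
from h import *
c=snap('top')
box=np.array([(95,75),(95,-75),(-95,-75),(-95,75)])/1e3
t0=fit(box,world(c,np.array([(150,57),(482,115),(415,520),(78,462)])/6+[365,165],.04));print(t0)
a=t0[1]-np.pi/2
t=t0[0]-np.array([np.sin(a),-np.cos(a)])*.0225;print(a,t);go([*t,.135],a)
E
```

```text
(array([ 0.48634882, -0.34859185]), np.float64(-0.17576710327051442), np.float64(0.002430656476822224))
-1.746563430065411 [ 0.50850215 -0.35252628]
at [ 0.4876 -0.0719  0.1349] shift [-8.1   4.74 -0.01] turn -1.6 tilt [ 0.  0. -1.] j7 0.03
```

>>> {"op": "apply_moves", "data": {"commands": [[[-1, 0.6, -1, 0], [-2.7, 1.5, -1, -0.4], [-4.4, 2.5, -1, -0.8], [-6.2, 3.6, -1, -1.2], [-8.1, 4.74, -0.5, -1.6]]]}}

```text
t: 12.62
position: [0.5079, -0.3488, 0.1505]
ee_rot: [-2.406, -2.02, -0.001]
ft_force: [0.6, 2.3, -0.6]
grip_width: 0.0091
gripper_force: 58.6
```

>>> {"op": "apply_moves", "data": {"commands": [[[0, 0, 0, 0], [0, 0, 0, 0]]]}}

```text
t: 12.88
position: [0.5073, -0.3465, 0.1499]
ee_rot: [-2.408, -2.015, 0.001]
ft_force: [-0.2, 1.2, -1.1]
grip_width: 0.0087
gripper_force: 58.8
```

```bash
python3 - <<'E'
from h import *
s=env.sense();print(s['gripper_force'],s['grip_width'])
go([.5085,-.3525,.0205],-1.7466)
c=snap('wrist')
# tray rim seen from the wrist: dark-rim check by predicted corner pixels
M=lambda a:np.array([[np.cos(a),-np.sin(a)],[np.sin(a),np.cos(a)]])
box=np.array([(95,75),(95,-75),(-95,-75),(-95,75)])/1e3
w=box@M(-.1758).T+[.4863,-.3486];q=pix(c,np.c_[w,[.04]*4]);print(q.round(0))
g=cv2.cvtColor(c['im'],cv2.COLOR_RGB2GRAY)
for r in(150,200):print(r,g[r,::8].tolist())
E
```

```text
58.77833425998688 0.008689509473303388
at [ 0.5073 -0.3465  0.1499] shift [-0.2   0.08  4.31] turn -0.01 tilt [-0.002  0.001 -1.   ] j7 0.67
[[370. 129.]
 [357. 291.]
 [160. 290.]
 [140. 129.]]
150 [211, 214, 205, 210, 214, 216, 210, 214, 219, 219, 221, 218, 218, 222, 222, 223, 223, 223, 191, 78, 44, 120, 120, 121, 122, 132, 134, 133, 133, 133, 133, 134, 134, 135, 74, 74, 73, 135, 134, 133, 133, 134, 119, 117, 114, 41, 113, 203, 213, 202, 223, 222, 217, 214, 221, 222, 220, 221, 222, 221, 221, 213, 220, 213, 217, 219, 220, 213, 212, 188]
200 [206, 214, 202, 213, 218, 215, 219, 221, 221, 217, 222, 222, 223, 223, 223, 221, 219, 215, 222, 185, 43, 43, 120, 122, 122, 123, 134, 135, 135, 135, 136, 136, 136, 98, 72, 77, 84, 109, 137, 137, 137, 135, 120, 118, 65, 41, 140, 211, 215, 212, 207, 213, 206, 214, 216, 203, 215, 215, 207, 212, 210, 209, 197, 205, 206, 206, 198, 211, 190, 171]
```

>>> {"op": "apply_moves", "data": {"commands": [[[-0.2, 0.08, 1.2, 0], [-0.2, 0.08, 2.4, 0], [-0.2, 0.08, 3.4, 0], [-0.2, 0.08, 3.9, 0], [-0.2, 0.08, 4.1, 0]]]}}

```text
t: 13.55
position: [0.5096, -0.3524, 0.0278]
ee_rot: [-2.407, -2.019, 0.0]
ft_force: [0.1, -1.8, -0.5]
grip_width: 0.0087
gripper_force: 58.9
```

>>> {"op": "apply_moves", "data": {"commands": [[[0, 0, 0.1, 0], [0, 0, 0.17, 0], [0, 0, 0.2, 0], [0, 0, 0.2, 0]]]}}

```text
t: 14.05
position: [0.5094, -0.3532, 0.0223]
ee_rot: [2.408, 2.017, 0.0]
ft_force: [0.1, 0.0, -1.4]
grip_width: 0.0088
gripper_force: 58.9
```

>>> {"op": "apply_moves", "data": {"commands": [[[0, 0, 0.07, 0], [0, 0, 0.07, 0], [0, 0, 0.07, 0]]]}}

```text
t: 14.42
position: [0.5094, -0.3532, 0.0201]
ee_rot: [2.408, 2.017, 0.0]
ft_force: [-0.0, -0.3, 3.0]
grip_width: 0.0087
gripper_force: 59.3
```

Contact with the tray floor, so I'm releasing.

>>> {"op": "apply_moves", "data": {"commands": [[[0, 0, 0, 0], [0, 0, 0, 0], [0, 0, 0, 0], [0, 0, 0, 0]]], "claw": 40}}

```text
t: 14.92
position: [0.5092, -0.3531, 0.0199]
ee_rot: [-2.408, -2.017, 0.0]
ft_force: [0.1, 0.6, -0.4]
grip_width: 0.0398
gripper_force: 0.0
```

>>> {"op": "apply_moves", "data": {"commands": [[[0, 0, -0.7, 0], [0, 0, -2, 0], [0, 0, -3.5, 0], [0, 0, -5, 0], [0, 0, -6, 0]]]}}

```text
t: 15.55
position: [0.5094, -0.3535, 0.2036]
ee_rot: [2.407, 2.015, 0.002]
ft_force: [0.0, 0.6, -0.8]
grip_width: 0.0402
gripper_force: 0.0
```

>>> {"op": "apply_moves", "data": {"commands": [[[0, 0, 0, 0], [0, 0, 0, 0]]]}}

```text
t: 15.8
position: [0.5091, -0.3528, 0.2002]
ee_rot: [-2.408, -2.018, -0.0]
ft_force: [0.5, 0.7, 0.1]
grip_width: 0.0398
gripper_force: 0.0
```

```bash
python3 - <<'E'
from h import *
c=snap('wrist');hsv=cv2.cvtColor(c['im'],cv2.COLOR_RGB2HSV)
# predicted outline of B in the tray, and bright pixels inside the tray
a=-1.7466;r=np.array([[np.cos(a),-np.sin(a)],[np.sin(a),np.cos(a)]])
P=np.array([(-40,11),(40,11),(40,-56),(18,-56),(18,-11),(-40,-11)])/1e3
q=pix(c,np.c_[P@r.T+[.5094,-.3532],[.01]*6]);print(q.round(0).tolist())
m=(hsv[...,2]>150).astype(np.uint8)
n,l,st,ce=cv2.connectedComponentsWithStats(m)
print([s.tolist() for s in st if 300<s[4]<20000])
sub=m[140:240:4,190:350:4]
print('\n'.join(''.join('.#'[v] for v in x) for x in sub))
print(env.sense()['ft_force'],env.sense()['t'])
E
```

```text
[[289.0, 155.0], [289.0, 224.0], [232.0, 224.0], [231.0, 206.0], [270.0, 206.0], [269.0, 155.0]]
[[258, 84, 38, 22, 616], [231, 154, 58, 70, 1827], [227, 261, 104, 92, 7478], [117, 352, 63, 68, 1052], [380, 352, 56, 63, 881]]
........................................
........................................
........................................
........................................
....................##..#...............
....................##..#...............
....................#.###...............
....................#.###...............
....................#####...............
....................#.###...............
....................#.###...............
....................#.###...............
....................#.###...............
....................#.###...............
....................#.###...............
....................#.###...............
....................#####...............
...........##############...............
...........##.###########...............
...........##.###########...............
...........##############...............
........................................
........................................
........................................
........................................
[-0.12849762 -0.63783549 -0.52020567] 15.85
```

The bracket's outline matches the prediction exactly: B lies flat in the right tray, rib up. Handing in.

```bash
python3 -c "
from rig import env
print(env.finish_job())"
```

```text
the job is handed in; nothing more can be done
None
```

The left-hand bracket is in the left tray and the right-hand one in the right tray, both flat on their bases with ribs up; I handed the job in at about 16 s, and no verdict came back.

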